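# Clamp a re-glued e-reader screen: frame down, wing knobs tightened crosswise in two passes

### The job

The e-reader's new screen has been glued and lies in the bonding clamp: lower the grey pressure frame gently onto it, then tighten the four orange wing knobs clockwise, crosswise (a knob, then the one diagonally opposite, then the other two), in two passes. On the first pass give each knob only about an eighth of a turn; when all four have had that, go round again crosswise and turn each one fully home against its stop. Leave the frame shut and let go, and do not disturb the other things on the table.

Things in the scene. Friction and masses are not known exactly. Their poses are not given: they have to be found in the camera images.
- clamp: screen-bonding clamp holding an e-reader, on a tubular stand fixed to the table. Origin on the table under its centre; x level from handle side to hinge side, y to the left, z up. Its base plate (205 x 290 mm) slopes at 0.50 rad (28.6 deg), facing the robot: low at the handle side (60 mm above the table), high at the hinge. Slope normal in this frame: (-0.479, 0, 0.878)
- lid (a joint): angle of the pressure frame in rad: 0 = down on the e-reader (firm stop), grows as the frame is raised, 0.8 to 1.15 at the start. A stiff friction hinge: it stays wherever it is left and takes 1 to 7 N at the handle bar to move
- lid_hinge (a point): fixed point on the hinge axis of the grey pressure frame (280 mm wide, 10 mm thick, clear window in its middle, the four knobs on it), in the middle of its width, 172 mm above the table; axes as clamp. The hinge lies along the high edge of the base plate
- lid_bar (a point): middle of the steel handle bar, a round bar 12 mm thick and 130 mm clear between its two arms, parallel to the hinge, 242 mm from the hinge axis and 47 mm out from the frame's edge. Axes move with the frame: x from the bar to the hinge, y along the bar to the left, z out of the frame's upper face. With the frame down the bar is 56 mm above the table
- knob_near_left_top (a point): top centre of the orange wing knob at the left end of the frame's handle (lower) edge. Wing: upright bar 70 mm long, 14 thick, 28 high, on a black hub 36 mm across, 12 high, that sits on the frame; one end white. x along the wing to the white end, z out along the turning axis, square to the frame. Knobs stand 130 mm apart along the slope, 220 mm across it
- knob_near_left (a joint): how far this knob has been turned clockwise (looking down on the frame's upper face), rad: 0 = slack, white end towards the hinge; 0 to 0.2 at the start (finger-loose); 1.5 = tight, a firm stop. It turns with an even friction of about 0.12 N m, does not move along its axis, and stays where it is left
- knob_far_left_top (a point): top centre of the orange wing knob at the left end of the hinge (upper) edge. Wing: upright bar 70 mm long, 14 thick, 28 high, on a black hub 36 mm across, 12 high, that sits on the frame; one end white. x along the wing to the white end, z out along the turning axis, square to the frame. Knobs stand 130 mm apart along the slope, 220 mm across it
- knob_far_left (a joint): how far this knob has been turned clockwise (looking down on the frame's upper face), rad: 0 = slack, white end towards the hinge; 0 to 0.2 at the start (finger-loose); 1.5 = tight, a firm stop. It turns with an even friction of about 0.12 N m, does not move along its axis, and stays where it is left
- knob_far_right_top (a point): top centre of the orange wing knob at the right end of the hinge edge, diagonally opposite knob_near_left. Wing: upright bar 70 mm long, 14 thick, 28 high, on a black hub 36 mm across, 12 high, that sits on the frame; one end white. x along the wing to the white end, z out along the turning axis, square to the frame. Knobs stand 130 mm apart along the slope, 220 mm across it
- knob_far_right (a joint): how far this knob has been turned clockwise (looking down on the frame's upper face), rad: 0 = slack, white end towards the hinge; 0 to 0.2 at the start (finger-loose); 1.5 = tight, a firm stop. It turns with an even friction of about 0.12 N m, does not move along its axis, and stays where it is left
- knob_near_right_top (a point): top centre of the orange wing knob at the right end of the handle edge, diagonally opposite knob_far_left. Wing: upright bar 70 mm long, 14 thick, 28 high, on a black hub 36 mm across, 12 high, that sits on the frame; one end white. x along the wing to the white end, z out along the turning axis, square to the frame. Knobs stand 130 mm apart along the slope, 220 mm across it
- knob_near_right (a joint): how far this knob has been turned clockwise (looking down on the frame's upper face), rad: 0 = slack, white end towards the hinge; 0 to 0.2 at the start (finger-loose); 1.5 = tight, a firm stop. It turns with an even friction of about 0.12 N m, does not move along its axis, and stays where it is left
- glue_bottle: white glue bottle with a red cap, 38 mm across, 115 mm tall, standing just to the right of the clamp; origin under its centre; loose, to be left alone
- spudger: thin pry tool with a blue handle, 155 mm long, lying just to the left of the clamp; origin under its middle; loose, to be left alone
- parts_dish: round black dish, 150 mm across, 22 mm high, with two batteries and screws in it; origin under its centre; loose, to be left alone
- pliers: side cutters with orange and red handles, 150 mm long, lying flat; origin under the middle; loose, to be left alone
- multimeter: yellow multimeter, 150 x 75 x 42 mm, lying flat; origin under its centre; loose, to be left alone
- screwdriver: blue screwdriver, 190 mm long, lying flat; loose, to be left alone

How it is judged (in metres and radians):
On the way, in this order (a step that is already met when the one before it is completed fails the run):
1. the frame is down on the e-reader (lid below 0.05 rad) and all knobs are still loose (below 0.4 rad) (value of joint lid below 0.05 rad and value of joint each of knob_near_left, knob_far_left, knob_far_right, knob_near_right below 0.4 rad), for 0.2 s.
2. two diagonally opposite knobs have had their first part-turn (0.5 to 1.25 rad) while the other two are still loose (below 0.4 rad), frame down (value of joint lid below 0.05 rad and (((value of joint each of knob_near_left, knob_far_right above 0.5 rad and value of joint each of knob_far_left, knob_near_right below 0.4 rad) and value of joint each of knob_near_left, knob_far_right below 1.25 rad) or ((value of joint each of knob_far_left, knob_near_right above 0.5 rad and value of joint each of knob_near_left, knob_far_right below 0.4 rad) and value of joint each of knob_far_left, knob_near_right below 1.25 rad))), for 0.1 s.
3. all four knobs have had their first part-turn and none is beyond 1.25 rad, frame down (value of joint lid below 0.05 rad and value of joint knob_near_left between 0.5 and 1.25 rad and value of joint knob_far_left between 0.5 and 1.25 rad and value of joint knob_far_right between 0.5 and 1.25 rad and value of joint knob_near_right between 0.5 and 1.25 rad), for 0.1 s.
4. two diagonally opposite knobs are tight (above 1.38 rad) while the other two are still at their part-turn (below 1.25 rad), frame down (value of joint lid below 0.05 rad and ((value of joint each of knob_near_left, knob_far_right above 1.38 rad and value of joint each of knob_far_left, knob_near_right below 1.25 rad) or (value of joint each of knob_far_left, knob_near_right above 1.38 rad and value of joint each of knob_near_left, knob_far_right below 1.25 rad))), for 0.1 s.
At the end, for the whole second after the job is handed in: the pressure frame is down (lid below 0.05 rad) and all four knobs are tight (each joint above 1.38 rad of 1.5) and still (value of joint lid below 0.05 rad and value of joint each of knob_near_left, knob_far_left, knob_far_right, knob_near_right above 1.38 rad and velocity of joint each of knob_near_left, knob_far_left, knob_far_right, knob_near_right below 0.1 rad/s); the robot touches nothing.
It fails at once if the frame is slammed onto the screen (moves down faster than 2.5 rad/s in its last 0.3 rad) (velocity of joint lid below -2.5 rad/s and value of joint lid below 0.3 rad).
It fails at once if a knob is tightened (turned past 0.5 rad) while the frame is still up (value of joint lid above 0.15 rad and value of joint any of knob_near_left, knob_far_left, knob_far_right, knob_near_right above 0.5 rad).
It fails at once if one knob is taken past its part-turn (beyond 1.25 rad) while another has not yet had its first part-turn (still below 0.5 rad): the frame would cock and crack the glass (value of joint any of knob_near_left, knob_far_left, knob_far_right, knob_near_right above 1.25 rad and value of joint any of knob_near_left, knob_far_left, knob_far_right, knob_near_right below 0.5 rad).
It fails at once if a thing lying or standing on the table is pushed more than 30 mm, or the bottle is tipped over (distance of any of glue_bottle, spudger, parts_dish, pliers, multimeter, screwdriver from where it was at the start of the episode above 0.03 m or angle between glue_bottle's own z axis and vertical above 0.4 rad).
It also fails if it takes over 72 s, if anything falls off the work surface, if the arm or the gripper's body presses on something with over 40 N, if the wrist force passes 120 N, or if a joint passes its speed limit or range.

### The arm

A 6-joint arm with a two-finger parallel gripper is mounted at the origin on the work surface. World frame = base frame: x ahead of the robot, y to its left, z up, the work surface at z = 0. Lengths are in mm, angles in degrees, forces in N, time in s.
With the tool pointing down it reaches from about 350 to 850 mm from the base axis. Payload 8.1 kg.
Tool frame: the origin (TCP) lies midway between the tips of the shut fingers; the grasp point (between the pads) lies 19 mm behind it; x points along the fingers, y is the direction in which the jaws open and shut, and the axes are right-handed (so a half turn about x gives the same grasp; the last joint's range is limited). The gripper opens to 85 mm and grips with 20 to 120 N. Pads are 22 mm wide; open, the fingers measure 114 mm over their backs; the gripper's body (76 mm by 85 mm) begins 54 mm behind the grasp point. The pads swing forward as they close: fully open they stand 13 mm farther back than shut.
Start: joints at [63.976, 7.471, 85.268, -0, 87.261, -4.893], TCP at [216.277, 559.669, 231.292] pointing down, gripper open.
Joint ranges: [-169.43, 169.43], [-51.17, 129.36], [1.28, 143.12], [-76.62, 256.62], [0, 156.53], [-152.29, 152.29]. Speed limits (degrees/s): [136.94, 136.94, 159.86, 180, 180, 180].

### API

Orientations are given as [roll, pitch, yaw] about the fixed x, y, z axes, in that order (R = Rz(yaw) Ry(pitch) Rx(roll)).
In Python, from bench import sense, snapshot, hand_in gives the robot as it stands.
- The arm moves only by the tool drive_tool, never from a script. Its argument "deltas" is a list of rows, each a list of 7 numbers: the closure in counts, from 0 (fully open) to 255 (shut), then the shift along the tool's x, y, z in m, then the turn, a rotation vector about the tool's x, y, z in rad. A call has exactly 10 rows; each row is the pose to reach, as a shift and turn from the pose commanded when the call began, along the tool's axes at that moment; what a row does not reach only later rows make up. A row lasts 1/12 s, in which the tool goes at most 41.7 mm and 7.16 degrees, less where a joint would pass 70% of its speed; a pose out of reach is approached as far as the arm can. A call with a gripper value outside its range is refused whole. The fingers move at their own pace and stop on an object; "squeeze" is the grip in N (left out, the last holds). Time passes only in rows, so rows that repeat a pose let the fingers close, or fill a call up. It gives the time, the measured TCP pose, the force and the opening at its end, in the units of the state.
- sense(): the state, without advancing time (a new reading comes with each control period).
- snapshot(name): name is "side" or "top"; returns a dict with "frame" (400x640x3 uint8, blue, green, red), "fx", "fy", "cx", "cy" (pixels), "rvec" (rotation vector, rad) and "tvec" (3), from world to camera coordinates, as OpenCV has them. Camera axes: x right, y down, z forward; pixel columns grow to the right and rows downward; lengths in mm; the calibration is good to about 2 mm. A picture is of the moment at which its call begins. There is no depth.
- hand_in(): hands the job in, once; it reports no verdict.
The state is a dict: "time": time; "joint_pos": joint angles; "qd": joint speeds; "joint_efforts": joint torques, N m; "tool_pos": TCP position; "tcp_rot": TCP orientation; "ft_force": force on the tool from outside, world axes, zero at the start; "wrist_torque": the same for the moment, N m; "finger_gap": finger opening in mm.
Only numpy, scipy, OpenCV 4.12 (cv2) and the standard library are available. Lean on these libraries where they do the work, as an engineer would, in place of code of your own. Each camera call takes 0.05 s, during which the arm holds its last target.

## Working session

There is one attempt and no reset: what is moved stays moved. The work goes in short steps, Python scripts to look and compute and a tool call to move; the robot and the scene stay as the last step left them, time stands still between calls to the robot, and variables do not carry over. Pictures are saved under pics/ and viewed, and the job is handed in when it is done.

Besides the shell and the picture viewer there is one more tool, called as name(argument=value, ...), one argument or row to a line, values as JSON. drive_tool: Moves the arm, as the interface text tells. Its arguments: {"type":"object","properties":{"deltas":{"type":"array","items":{"type":"array","items":{"type":"number"}}},"squeeze":{"type":"number"}},"required":["deltas"]}

```bash
ls; mkdir -p pics
python3 - <<'E'
from bench import sense,snapshot
import cv2,pickle
s=sense();print(s)
for n in("side","top"):
    d=snapshot(n);cv2.imwrite(f"pics/{n}0.png",d["frame"]);pickle.dump(d,open(f"{n}0.pkl","wb"))
    print(n,{k:v for k,v in d.items() if k!="frame"})
E
```

```text
pics
{'time': 0.0, 'joint_pos': array([ 6.39758399e+01,  7.51651909e+00,  8.53321084e+01, -1.69899859e-03,
        8.72605061e+01, -4.89412125e+00]), 'qd': array([ 0.03530113,  0.03496107,  0.07521482, -0.0201189 ,  0.0333145 ,
       -0.11076472]), 'joint_efforts': array([-2.41259790e-03, -5.69420063e+01, -5.00538468e+01, -6.47102897e-04,
        1.51854067e-02,  5.16394300e-05]), 'tool_pos': array([216.04121282, 559.14698532, 230.20260514]), 'tcp_rot': array([ -94.00331004,   89.89085326, -115.13326605]), 'ft_force': array([ 0.05307269, -0.1799123 , -0.24293795]), 'wrist_torque': array([0.03912668, 0.05063486, 0.03086713]), 'finger_gap': 85.53183607160858}
side {'fx': 361.67855699023073, 'fy': 361.67855699023073, 'cx': 321.59512844926303, 'cy': 196.8285731836599, 'rvec': array([ 2.18279862, -0.6283167 ,  0.29211928]), 'tvec': array([-446.94964434,  291.82730549,  887.58506014])}
top {'fx': 385.7206064083938, 'fy': 385.7206064083938, 'cx': 322.92111980660496, 'cy': 195.30998267789897, 'rvec': array([ 2.16263414, -2.10515179,  0.22271863]), 'tvec': array([ -30.34561136,  523.81698044, 1188.7068219 ])}
```

View pics/side0.png

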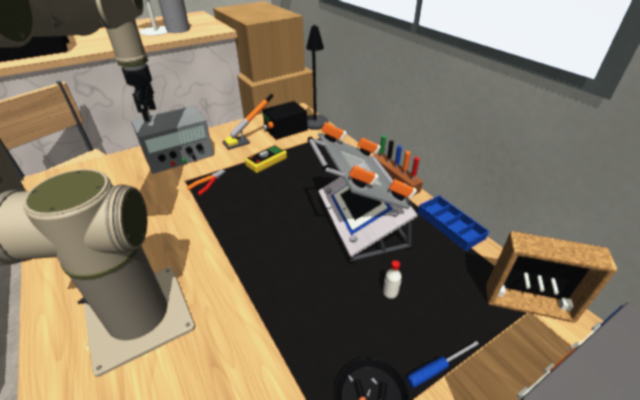

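View pics/top0.png

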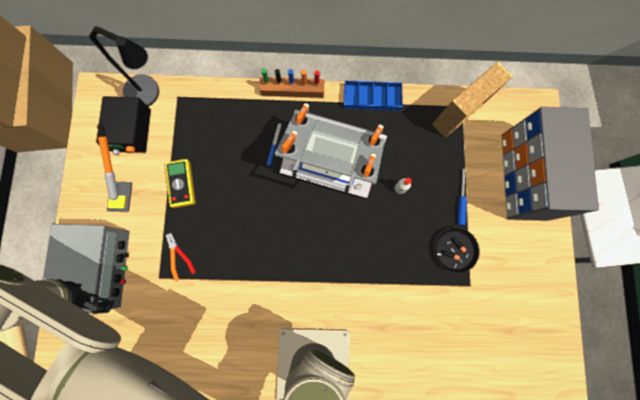

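The views show the base at the bottom of the top image. The clamp is ahead at about px (330,150), with four orange knobs on the raised frame, the bottle at (403,186) and the spudger at (272,145). I'll enlarge them.

Run:
```python
import cv2,pickle
t=pickle.load(open("top0.pkl","rb"))["frame"];s=pickle.load(open("side0.pkl","rb"))["frame"]
cv2.imwrite("pics/t0z.png",cv2.resize(t[80:220,230:430],None,fx=4,fy=4,interpolation=cv2.INTER_CUBIC))
cv2.imwrite("pics/s0z.png",cv2.resize(s[110:310,280:440],None,fx=3,fy=3,interpolation=cv2.INTER_CUBIC))
```

```text
(no output)
```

View pics/t0z.png

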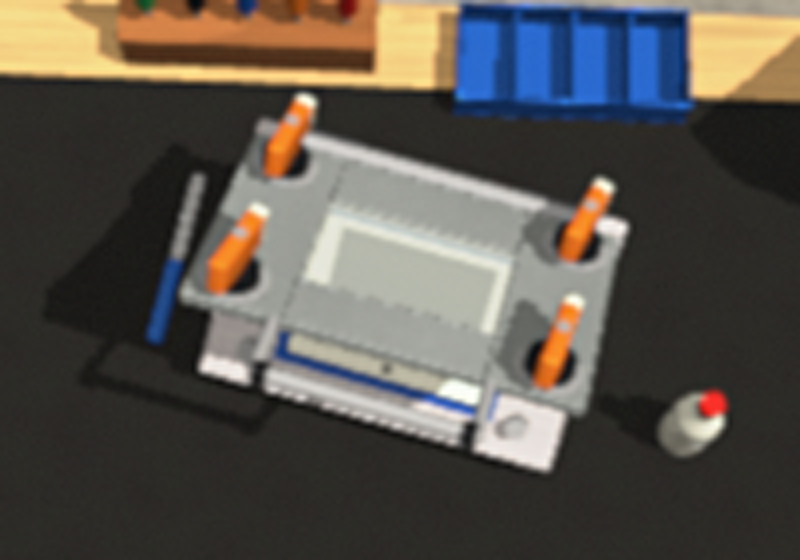

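View pics/s0z.png

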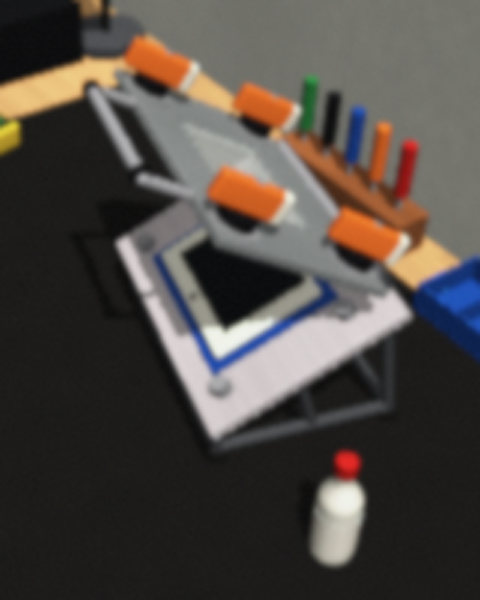

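The top zoom shows the knobs at zoom px FL (290,140), NL (238,250), FR (587,220) and NR (558,340), with the handle bar from about (265,385) to (462,437). The side zoom shows the bar from (92,90) to (140,180). Next I triangulate the knobs and bar.

```bash
cat > h.py <<'E'
import cv2,numpy as np,pickle
from scipy.spatial.transform import Rotation as Ro
def P(d):
    R=cv2.Rodrigues(d["rvec"])[0];K=np.array([[d["fx"],0,d["cx"]],[0,d["fy"],d["cy"]],[0,0,1]])
    return K,R,np.array(d["tvec"]).reshape(3)
def tri(t,s,a,b):
    M=[]
    for d in(t,s):
        K,R,T=P(d);M.append(K@np.c_[R,T])
    X=cv2.triangulatePoints(M[0],M[1],np.array(a,float).reshape(2,1),np.array(b,float).reshape(2,1))[:,0];X=X[:3]/X[3]
    return X,np.abs(proj(t,X)-a).max()
def proj(d,X):
    K,R,T=P(d);p=K@(R@np.asarray(X,float)+T);return p[:2]/p[2]
def ray(d,uv,z):
    K,R,T=P(d);c=-R.T@T;v=R.T@np.linalg.solve(K,[uv[0],uv[1],1]);return c+v*(z-c[2])/v[2]
def orange(d,box,amin=25):
    x0,y0,x1,y1=box;h=cv2.cvtColor(d["frame"][y0:y1,x0:x1],cv2.COLOR_BGR2HSV)
    m=cv2.inRange(h,(5,150,100),(17,255,255))
    n,l,st,c=cv2.connectedComponentsWithStats(m)
    return [(np.round(c[i]+[x0,y0],1),st[i][4]) for i in range(1,n) if st[i][4]>=amin]
E
python3 - <<'E'
from h import *
t=pickle.load(open("top0.pkl","rb"));s=pickle.load(open("side0.pkl","rb"))
print(orange(t,(260,95,400,190)));print(orange(s,(310,115,425,205)))
ot=orange(t,(260,95,400,190));os_=orange(s,(310,115,425,205))
zt=lambda u,v:np.array([230+u/4,80+v/4]);zs=lambda u,v:np.array([280+u/3,110+v/3])
for n,a,b in[("barL",(268,383),(92,90)),("barR",(462,437),(140,180)),
 ("FLw",(306,101),(291,118)),("NLw",(260,214),(192,76)),("FRw",(602,187),(401,247)),("NRw",(573,304),(285,208)),
 ("plateNL",(200,370),(118,240)),("plateNR",(552,470),(213,437))]:
    X,e=tri(t,s,zt(*a),zs(*b));print(n,X.round(),e.round(2))
def near(o,p):return min(o,key=lambda q:np.hypot(*(q[0]-p)))[0]
for n,a,b in[("FL",(287,150),(265,105)),("NL",(230,260),(155,62)),("FR",(580,230),(365,235)),("NR",(556,345),(245,195))]:
    X,e=tri(t,s,near(ot,zt(*a)),near(os_,zs(*b)));print(n,X.round(),e.round(2))
for p in [(200,370),(552,470)]: print(ray(t,zt(*p),60).round())
for p in [(118,240),(213,437)]: print(ray(s,zs(*p),60).round())
E
```

```text
[(array([301. , 115.3]), np.int32(110)), (array([375.1, 136.2]), np.int32(100)), (array([287.9, 143.7]), np.int32(136)), (array([367.5, 169.2]), np.int32(87))]
[(array([331.4, 130.3]), np.int32(218)), (array([366.8, 145. ]), np.int32(180)), (array([406.1, 160.9]), np.int32(89)), (array([400.3, 179. ]), np.int32(607)), (array([361.3, 174.6]), np.int32(255))]
barL [528.  56. 300.] 0.54
barR [498. -70. 290.] 0.38
FLw [758.  43. 204.] 1.16
NLw [648.  68. 272.] 0.53
FRw [ 700. -174.  207.] 0.53
NRw [ 592. -143.  272.] 0.64
plateNL [594. 123.  61.] 0.37
plateNR [ 519. -160.   59.] 0.05
FL [722.  56. 223.] 0.08
NL [614.  84. 291.] 0.13
FR [ 659. -154.  251.] 0.79
NR [ 555. -128.  289.] 0.95
[593. 123.  60.]
[ 519. -160.   60.]
[596. 124.  60.]
[ 519. -160.   60.]
```

```bash
cat >> h.py <<'E'
psi=np.radians(-14.9)
cx=np.array([np.cos(psi),np.sin(psi),0]);cy=np.array([-np.sin(psi),np.cos(psi),0]);ez=np.array([0,0,1.])
H=np.array([714,-60.5,172.])
def barp(a):
    th=a-.5;return H+242*(-np.cos(th)*cx+np.sin(th)*ez)
E
python3 - <<'E'
from h import *
from bench import sense
s=sense();R=Ro.from_euler('xyz',s["tcp_rot"],degrees=True).as_matrix();print(R.round(3))
y=R[:,1];print("y yaw",np.degrees(np.arctan2(y[1],y[0])), "z",R[:,2])
print(barp(1.035),barp(0))
t=pickle.load(open("top0.pkl","rb"));s=pickle.load(open("side0.pkl","rb"))
for sgn in(65,-65): print((proj(t,barp(1.035)+sgn*cy)-[230,80])*4,(proj(s,barp(1.035)+sgn*cy)-[280,110])*3)
for sgn in(140,-140): print("hinge ends",(proj(t,H+sgn*cy)-[230,80])*4,(proj(s,H+sgn*cy)-[280,110])*3)
# table clearances
for n,p in(("bottle",(680,435)),("spud",(178,260))): print(n,ray(t,[230+p[0]/4,80+p[1]/4],10).round())
E
```

```text
[[-0.001  0.361  0.933]
 [-0.002  0.933 -0.361]
 [-1.    -0.002 -0.   ]]
y yaw 68.86845417890554 z [ 9.32755071e-01 -3.60510680e-01 -1.66747278e-04]
[512.81498792  -6.96880733 295.38153154] [508.7658995   -5.8914282   55.97901966]
[269.68362871 379.91472569] [92.01494277 94.59812745]
[463.38012933 436.33619113] [136.67292688 175.13496623]
hinge ends [261.84079234 132.00309498] [267.05991135 131.52941528]
hinge ends [621.84079759 235.16716723] [395.30098942 300.32328915]
bottle [ 562. -274.   10.]
spud [700. 151.  10.]
```

drive_tool(
  deltas=[
    [255, -0.011, -0.025, 0.029, 0, 0, 0],
    [255, -0.022, -0.05, 0.058, 0, 0, 0],
    [255, -0.033, -0.075, 0.087, 0, 0, 0],
    [255, -0.044, -0.1, 0.116, -0.02, 0, 0],
    [255, -0.055, -0.125, 0.145, -0.04, 0, 0],
    [255, -0.066, -0.15, 0.174, -0.06, 0, 0],
    [255, -0.077, -0.175, 0.203, -0.08, 0, 0],
    [255, -0.088, -0.2, 0.232, -0.1, 0, 0],
    [255, -0.099, -0.225, 0.261, -0.109, 0, 0],
    [255, -0.11, -0.25, 0.29, -0.109, 0, 0],
  ],
  squeeze=30,
)

```text
time: 0.93
tool_pos: [396.9, 220.1, 341.6]
tcp_rot: [-134.0, 90.0, -148.8]
ft_force: [1.1, 0.8, 0.2]
finger_gap: -0.2
```

drive_tool(
  deltas=[
    [255, 0, -0.027, 0.024, 0, 0, 0],
    [255, 0, -0.054, 0.049, 0, 0, 0],
    [255, 0, -0.082, 0.073, 0, 0, 0],
    [255, 0, -0.109, 0.098, 0, 0, 0],
    [255, 0, -0.137, 0.122, 0, 0, 0],
    [255, 0, -0.164, 0.147, 0, 0, 0],
    [255, 0, -0.191, 0.171, 0, 0, 0],
    [255, 0.01, -0.191, 0.171, 0, 0, 0],
    [255, 0.02, -0.191, 0.171, 0, 0, 0],
    [255, 0.031, -0.191, 0.171, 0, 0, 0],
  ],
)

```text
time: 1.77
tool_pos: [512.6, -6.5, 309.1]
tcp_rot: [164.0, 89.9, 149.1]
ft_force: [0.1, 0.4, -0.2]
finger_gap: -0.3
```

Run:
```python
from h import *
from bench import snapshot,sense
d=snapshot("side");cv2.imwrite("pics/s1.png",cv2.resize(d["frame"][60:260,250:450],None,fx=3,fy=3,interpolation=cv2.INTER_CUBIC))
s=sense();print(s["tool_pos"],s["joint_pos"],s["ft_force"])
for a in np.linspace(1.035,-.03,12): print(round(a,2),(barp(a)-barp(1.035))@np.c_[-ez,cy,cx])
```

```text
[511.526928    -5.77489018 306.27226922] [-6.40648103e+00 -7.16358568e+00  9.21756046e+01  2.17708849e-02
  9.52479878e+01 -8.15440247e+01] [ 0.26224309 -0.45224461 -1.15016274]
1.03 [0. 0. 0.]
0.94 [ 2.07024419e+01 -1.33079373e-14 -1.09519456e+01]
0.84 [ 4.23666213e+01 -2.40774202e-14 -1.98513579e+01]
0.74 [ 6.47896221e+01 -3.58191310e-15 -2.66148813e+01]
0.65 [ 8.77614205e+01 -7.74518691e-15 -3.11791655e+01]
0.55 [ 1.11066853e+02  4.06444624e-16 -3.35014594e+01]
0.45 [ 1.34487629e+02 -5.41412585e-15 -3.35600115e+01]
0.36 [ 1.57804381e+02 -2.26303493e-14 -3.13542733e+01]
0.26 [ 1.80798714e+02 -1.01698354e-14 -2.69049046e+01]
0.16 [ 2.03255252e+02 -5.55120343e-15 -2.02535804e+01]
0.07 [ 2.24963658e+02 -1.35578150e-14 -1.14625997e+01]
-0.03 [ 2.45720600e+02 -1.05125507e-14 -6.14302780e-01]
```

View pics/s1.png

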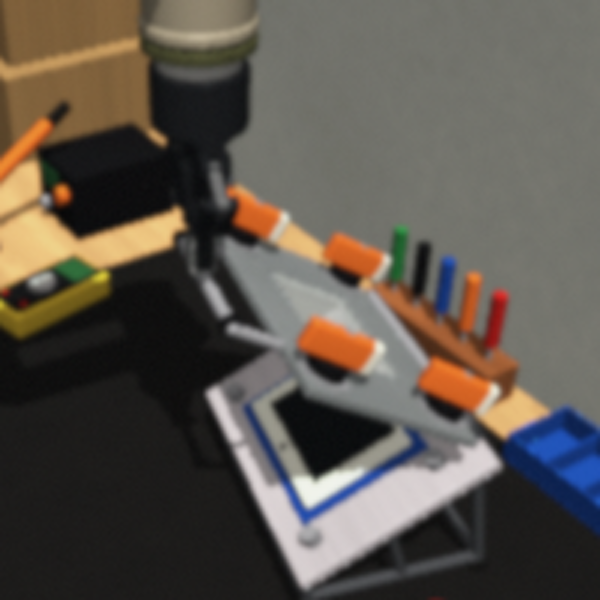

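drive_tool(
  deltas=[
    [255, 0.012, 0, -0.002, 0, 0, 0],
    [255, 0.028, 0, -0.01, 0, 0, 0],
    [255, 0.044, 0, -0.017, 0, 0, 0],
    [255, 0.06, 0, -0.023, 0, 0, 0],
    [255, 0.076, 0, -0.027, 0, 0, 0],
    [255, 0.092, 0, -0.03, 0, 0, 0],
    [255, 0.108, 0, -0.032, 0, 0, 0],
    [255, 0.124, 0, -0.0335, 0, 0, 0],
    [255, 0.14, 0, -0.0335, 0, 0, 0],
    [255, 0.156, 0, -0.032, 0, 0, 0],
  ],
)

```text
time: 2.65
tool_pos: [481.0, 3.3, 153.4]
tcp_rot: [144.3, 90.0, 129.5]
ft_force: [-1.0, -0.8, 1.5]
finger_gap: -0.1
```

Run:
```python
from h import *
from bench import snapshot,sense
d=snapshot("side");cv2.imwrite("pics/s2.png",cv2.resize(d["frame"][60:260,250:450],None,fx=3,fy=3,interpolation=cv2.INTER_CUBIC))
s=sense();print(s["tool_pos"],s["ft_force"])
```

```text
[479.38391684   3.35427188 149.79727279] [-1.54936617 -0.17524597 -1.90453786]
```

View pics/s2.png

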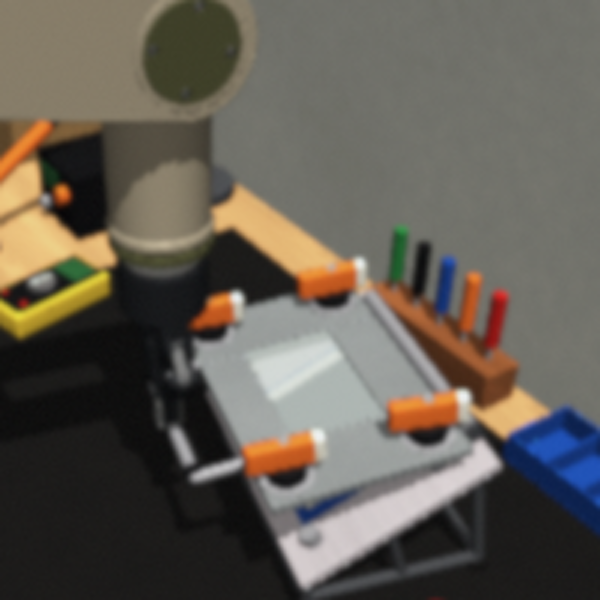

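drive_tool(
  deltas=[
    [255, 0.01, 0, 0.001, 0, 0, 0],
    [255, 0.021, 0, 0.003, 0, 0, 0],
    [255, 0.032, 0, 0.005, 0, 0, 0],
    [255, 0.043, 0, 0.008, 0, 0, 0],
    [255, 0.054, 0, 0.012, 0, 0, 0],
    [255, 0.065, 0, 0.016, 0, 0, 0],
    [255, 0.075, 0, 0.02, 0, 0, 0],
    [255, 0.083, 0, 0.023, 0, 0, 0],
    [255, 0.09, 0, 0.027, 0, 0, 0],
    [255, 0.094, 0, 0.028, 0, 0, 0],
  ],
)

```text
time: 3.53
tool_pos: [509.2, -5.7, 60.9]
tcp_rot: [-170.5, 89.9, 174.6]
ft_force: [-26.8, 2.9, 53.8]
finger_gap: -0.3
```

Run:
```python
from h import *
from bench import snapshot,sense
d=snapshot("side");cv2.imwrite("pics/s3.png",cv2.resize(d["frame"][60:260,250:450],None,fx=3,fy=3,interpolation=cv2.INTER_CUBIC))
s=sense();print(s["tool_pos"],s["ft_force"])
```

```text
[508.99324118  -5.68986759  61.47659809] [-11.73077731   1.00441704  20.74641695]
```

View pics/s3.png

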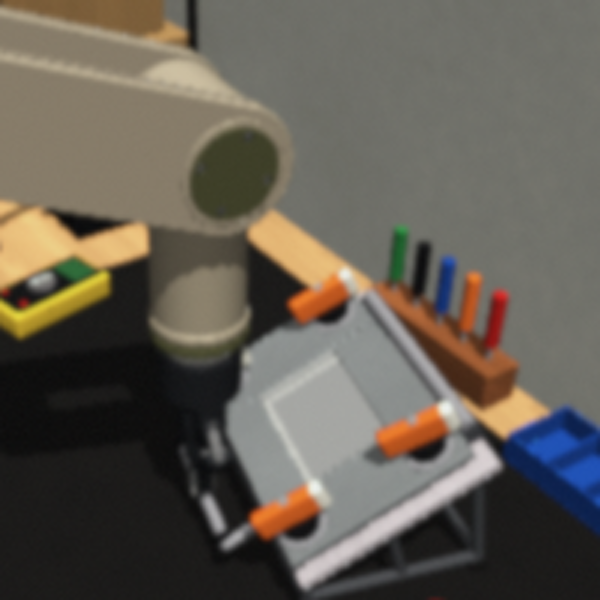

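drive_tool(
  deltas=[
    [255, -0.02, 0, 0, 0, 0, 0],
    [255, -0.05, 0, 0, 0, 0, 0],
    [255, -0.085, 0, 0, 0, -0.05, 0],
    [255, -0.12, 0, -0.01, 0, -0.12, 0],
    [255, -0.155, 0, -0.03, 0, -0.2, 0],
    [200, -0.19, 0, -0.05, 0, -0.28, 0],
    [130, -0.2, 0, -0.05, 0, -0.36, 0],
    [60, -0.2, 0, -0.05, 0, -0.44, 0],
    [60, -0.2, 0, -0.05, 0, -0.5, 0],
    [60, -0.2, 0, -0.05, 0, -0.5, 0],
  ],
)

```text
time: 4.42
tool_pos: [459.7, 7.7, 259.6]
tcp_rot: [0.0, 61.2, -14.8]
ft_force: [0.5, 0.3, -0.7]
finger_gap: 60.6
```

Run:
```python
from h import *
from bench import snapshot,sense
for n in("side","top"):
    d=snapshot(n);pickle.dump(d,open(f"{n}4.pkl","wb"))
    c=d["frame"][80:220,230:430] if n=="top" else d["frame"][130:270,310:430]
    cv2.imwrite(f"pics/{n}4.png",cv2.resize(c,None,fx=4,fy=4,interpolation=cv2.INTER_CUBIC))
    print(orange(d,(260,95,400,200) if n=="top" else (315,145,420,245)))
s=sense();print(s["tool_pos"],s["tcp_rot"],s["joint_pos"],s["finger_gap"])
```

```text
[(array([355.3, 159.5]), np.int32(174)), (array([406.1, 160.9]), np.int32(89)), (array([401.4, 174.9]), np.int32(385)), (array([321.1, 182.1]), np.int32(136)), (array([386.9, 204.1]), np.int32(200)), (array([343.8, 231.2]), np.int32(199))]
[(array([298.4, 131. ]), np.int32(88)), (array([369.8, 151.4]), np.int32(84)), (array([287.5, 173.2]), np.int32(93)), (array([357.3, 192.3]), np.int32(73))]
[460.33968916   7.46992374 260.18407552] [-1.12476319e-03  6.14112858e+01 -1.48530351e+01] [  0.19989393 -45.88689661 128.97097166  -7.63304393  69.32876394
 -74.00562482] 65.26710021238385
```

View pics/top4.png

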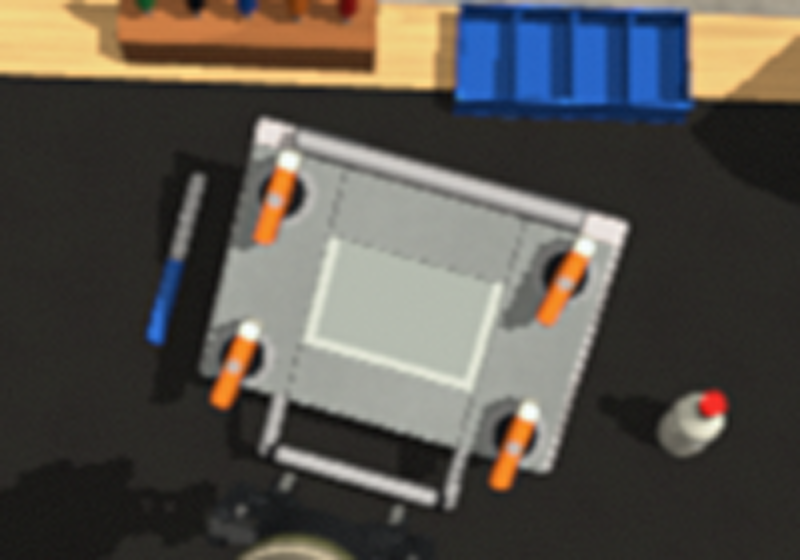

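View pics/side4.png

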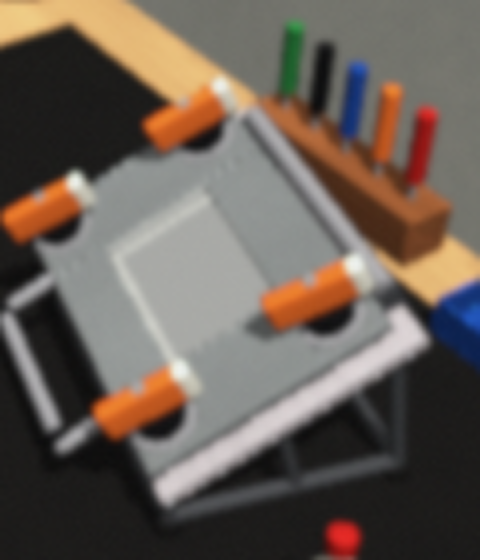

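Frame is shut; the grey centre dots on the knobs are visible: top zoom FL (275,202), FR (562,285), NL (233,366), NR (513,449); side zoom FL (183,104), FR (309,279), NL (38,197), NR (141,385).

Run:
```python
from h import *
t=pickle.load(open("top4.pkl","rb"));s=pickle.load(open("side4.pkl","rb"))
zt=lambda u,v:np.array([230+u/4,80+v/4]);zs=lambda u,v:np.array([310+u/4,130+v/4])
D={"FL":((275,202),(183,104)),"FR":((562,285),(309,279)),"NL":((233,366),(38,197)),"NR":((513,449),(141,385))}
W={"FL":((289,160),0),"FR":((585,246),0),"NL":((249,331),0),"NR":((529,411),0)}
sx=np.cos(.5)*cx+np.sin(.5)*ez; n=-np.sin(.5)*cx+np.cos(.5)*ez
L=[]
for k,(a,b) in D.items():
    X,e=tri(t,s,zt(*a),zs(*b));r=X-H;L.append([r@sx,r@cy,r@n]);print(k,X.round(1),e.round(2),np.round(L[-1],1))
L=np.array(L);m=L.mean(0);print("mean",m)
# model: mean +-65,+-110
for k,a,b in(("FL",65,110),("FR",65,-110),("NL",-65,110),("NR",-65,-110)):
    X=H+(m[0]+a)*sx+(m[1]+b)*cy+m[2]*n
    pt=(proj(t,X)-[230,80])*4;ps=(proj(s,X)-[310,130])*4
    # wing dir from top: ray white-end onto plane of top
    K,R,T=P(t);c=-R.T@T;v=R.T@np.linalg.solve(K,[*zt(*W[k][0]),1]);w=c+v*((X-c)@n)/(v@n)-X
    v2=R.T@np.linalg.solve(K,[*zt(*D[k][0]),1]);w-=c+v2*((X-c)@n)/(v2@n)-X
    print(k,X.round(1),pt.round(),D[k][0],ps.round(),D[k][1],"ang",np.arctan2(-w@cy,w@sx).round(2),np.linalg.norm(w).round(1))
```

```text
FL [687.8  61.9 192.4] 0.01 [-40.1 111.6  45.2]
FR [ 632.2 -148.5  193.3] 0.28 [ -39.3 -106.1   45.7]
NL [578.7  92.3 130.1] 0.21 [-169.3  112.8   44.7]
NR [ 522.5 -120.9  133.1] 0.46 [-167.4 -107.6   47.2]
mean [-104.03710765    2.67881087   45.69940848]
FL [688.7  62.8 193.4] [274. 200.] (275, 202) [183. 102.] (183, 104) ang 0.08 32.2
FR [ 632.1 -149.8  193.4] [564. 284.] (562, 285) [309. 280.] (309, 279) ang 0.23 32.5
NL [578.4  92.2 131.1] [233. 367.] (233, 366) [ 39. 196.] (38, 197) ang 0.18 30.1
NR [ 521.9 -120.4  131.1] [513. 448.] (513, 449) [137. 388.] (141, 385) ang 0.09 31.9
```

```bash
cat >> h.py <<'E'
sx=np.cos(.5)*cx+np.sin(.5)*ez; nn=-np.sin(.5)*cx+np.cos(.5)*ez
KN={k:H+(-104+a)*sx+(2.7+b)*cy+45.7*nn for k,a,b in(("FL",65,110),("FR",65,-110),("NL",-65,110),("NR",-65,-110))}
B0=np.c_[-nn,cy,sx]
def go(k,h,phi):
    from bench import sense
    s=sense();R=Ro.from_euler('xyz',s["tcp_rot"],degrees=True)
    print("err tilt now:",Ro.from_matrix(B0.T@R.as_matrix()).as_rotvec().round(3),"pos rel",k,(B0.T@(s["tool_pos"]-KN[k])).round(1),"t",s["time"],"F",s["ft_force"].round(1),"gap",round(s["finger_gap"],1))
    d=R.as_matrix().T@(KN[k]+h*nn-s["tool_pos"]);r=(R.inv()*Ro.from_matrix(B0)*Ro.from_rotvec([phi,0,0])).as_rotvec()
    print("shift mm",d.round(1),"rot",r.round(3),"dist",np.linalg.norm(d).round(),"j",s["joint_pos"].round())
E
python3 -c "
from h import *
go('NL',45,.17)"
```

```text
err tilt now: [-0.001  0.001  0.   ] pos rel NL [-157.6 -112.2  -19.2] t 4.5167 F [-0.2 -1.5 -0.5] gap 65.3
shift mm [112.6 112.2  19.4] rot [ 0.171 -0.001 -0.   ] dist 160.0 j [  0. -46. 129.  -8.  69. -74.]
```

drive_tool(
  deltas=[
    [120, 0.023, 0.022, 0.004, 0.03, 0, 0],
    [120, 0.046, 0.045, 0.008, 0.07, 0, 0],
    [120, 0.069, 0.068, 0.012, 0.1, 0, 0],
    [120, 0.09, 0.09, 0.016, 0.14, 0, 0],
    [120, 0.112, 0.112, 0.0195, 0.17, 0, 0],
    [120, 0.13, 0.112, 0.0195, 0.17, 0, 0],
    [120, 0.15, 0.112, 0.0195, 0.17, 0, 0],
    [120, 0.166, 0.112, 0.0195, 0.17, 0, 0],
    [120, 0.177, 0.112, 0.0195, 0.17, 0, 0],
    [120, 0.181, 0.112, 0.0195, 0.17, 0, 0],
  ],
  squeeze=30,
)

```text
time: 5.35
tool_pos: [589.5, 87.9, 107.0]
tcp_rot: [9.4, 61.7, -15.3]
ft_force: [0.7, -0.1, -0.2]
finger_gap: 45.1
```

Run:
```python
from h import *
from bench import snapshot
go('NL',-24,.17)
for n in("side","top"):
    d=snapshot(n)
    c=d["frame"][80:220,230:430] if n=="top" else d["frame"][110:270,290:430]
    cv2.imwrite(f"pics/{n}5.png",cv2.resize(c,None,fx=3,fy=3,interpolation=cv2.INTER_CUBIC))
```

```text
err tilt now: [ 0.17   0.006 -0.003] pos rel NL [26.8 -1.3 -1.2] t 5.35 F [ 0.7 -0.1 -0.2] gap 45.1
shift mm [-2.8  1.5  0.9] rot [ 0.    -0.005  0.004] dist 3.0 j [ 11.  -9. 119. -17.  45. -45.]
```

View pics/side5.png

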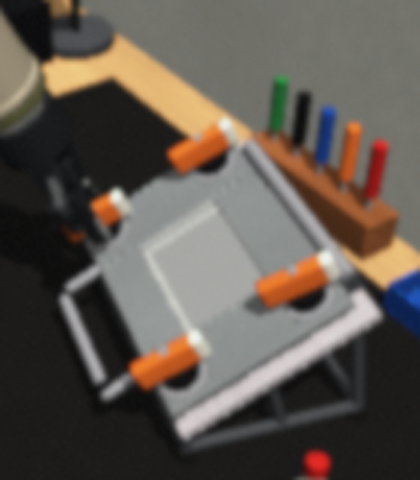

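View pics/top5.png

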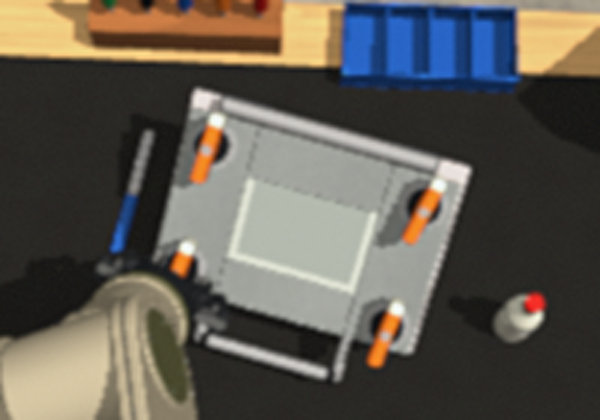

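Both views show the open fingers straddling NL with the white end free between them. I close on the wing and give the part-turn.

drive_tool(
  deltas=[
    [255, -0.001, 0.001, 0.001, 0, 0, 0],
    [255, -0.002, 0.001, 0.001, 0, 0, 0],
    [255, -0.002, 0.001, 0.001, 0, 0, 0],
    [255, -0.002, 0.001, 0.001, 0, 0, 0],
    [255, -0.002, 0.001, 0.001, 0.1, 0, 0],
    [255, -0.002, 0.001, 0.001, 0.21, 0, 0],
    [255, -0.002, 0.001, 0.001, 0.32, 0, 0],
    [255, -0.002, 0.001, 0.001, 0.43, 0, 0],
    [255, -0.002, 0.001, 0.001, 0.54, 0, 0],
    [255, -0.002, 0.001, 0.001, 0.65, 0, 0],
  ],
)

```text
time: 6.28
tool_pos: [590.3, 89.3, 114.5]
tcp_rot: [47.2, 61.3, -14.9]
ft_force: [-6.5, -3.2, 6.7]
finger_gap: 13.7
```

```bash
python3 -c "
from h import *
go('NL',50,.82)"
```

```text
err tilt now: [ 0.825 -0.001  0.   ] pos rel NL [20.4  0.2  2.7] t 6.2833 F [-6.5 -3.2  6.7] gap 13.7
shift mm [-70.4  -2.1  -1.6] rot [-0.005  0.001 -0.001] dist 70.0 j [ 11.  -9. 119. -17.  45.  -7.]
```

drive_tool(
  deltas=[
    [120, 0, 0, 0, 0, 0, 0],
    [120, 0, 0, 0, 0, 0, 0],
    [120, 0, 0, 0, 0, 0, 0],
    [120, -0.006, 0, 0, 0, 0, 0],
    [120, -0.02, 0, 0, 0, 0, 0],
    [120, -0.035, 0, 0, 0, 0, 0],
    [120, -0.05, 0, 0, 0, 0, 0],
    [120, -0.065, 0, 0, 0, 0, 0],
    [120, -0.07, 0, 0, 0, 0, 0],
    [120, -0.07, 0, 0, -0.12, 0, 0],
  ],
)

```text
time: 7.12
tool_pos: [558.3, 98.8, 176.9]
tcp_rot: [40.4, 61.2, -14.7]
ft_force: [0.0, 1.0, 0.2]
finger_gap: 45.3
```

Run:
```python
from h import *
from bench import snapshot
go('FR',35,.19)
for n in("side",):
    d=snapshot(n)
    c=d["frame"][80:220,230:430] if n=="top" else d["frame"][110:270,290:430]
    cv2.imwrite(f"pics/{n}6.png",cv2.resize(c,None,fx=3,fy=3,interpolation=cv2.INTER_CUBIC))
```

```text
err tilt now: [ 0.701 -0.002  0.003] pos rel FR [ -50.4  221.2 -126.6] t 7.1167 F [0.  1.  0.2] gap 45.3
shift mm [ 15.4 -87.4 239.4] rot [-0.511  0.002 -0.003] dist 255.0 j [ 13. -19. 120. -16.  54. -15.]
```

View pics/side6.png

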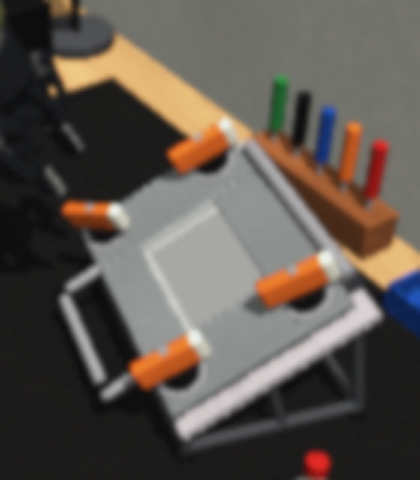

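NL has turned (wing now at side px (95,215), tilted the other way). On to FR.

drive_tool(
  deltas=[
    [120, 0, -0.01, 0.026, -0.05, 0, 0],
    [120, 0, -0.02, 0.053, -0.11, 0, 0],
    [120, 0, -0.03, 0.08, -0.17, 0, 0],
    [120, 0, -0.04, 0.107, -0.23, 0, 0],
    [120, 0, -0.05, 0.134, -0.29, 0, 0],
    [120, 0, -0.06, 0.161, -0.35, 0, 0],
    [120, 0.005, -0.07, 0.188, -0.41, 0, 0],
    [120, 0.01, -0.08, 0.215, -0.47, 0, 0],
    [120, 0.015, -0.087, 0.239, -0.51, 0, 0],
    [120, 0.025, -0.087, 0.239, -0.51, 0, 0],
  ],
)

```text
time: 8.0
tool_pos: [621.8, -151.1, 216.0]
tcp_rot: [10.7, 61.1, -15.2]
ft_force: [0.8, -0.3, 0.9]
finger_gap: 45.2
```

```bash
python3 -c "
from h import *
go('FR',-22,.19)"
```

```text
err tilt now: [ 0.191 -0.005 -0.002] pos rel FR [-24.5  -4.    2.3] t 8.0 F [ 0.8 -0.3  0.9] gap 45.2
shift mm [46.5  3.6 -3.3] rot [-0.001  0.005  0.002] dist 47.0 j [-19. -12. 111.   3.  53. -85.]
```

drive_tool(
  deltas=[
    [120, 0.015, 0.003, -0.002, 0, 0, 0],
    [120, 0.03, 0.003, -0.002, 0, 0, 0],
    [120, 0.04, 0.003, -0.002, 0, 0, 0],
    [120, 0.045, 0.003, -0.002, 0, 0, 0],
    [120, 0.045, 0.003, -0.002, 0, 0, 0],
    [255, 0.045, 0.003, -0.002, 0, 0, 0],
    [255, 0.045, 0.003, -0.002, 0, 0, 0],
    [255, 0.045, 0.003, -0.002, 0, 0, 0],
    [255, 0.045, 0.003, -0.002, 0, 0, 0],
    [255, 0.045, 0.003, -0.002, 0, 0, 0],
  ],
)

```text
time: 8.83
tool_pos: [640.5, -149.4, 174.5]
tcp_rot: [10.8, 61.3, -15.0]
ft_force: [-4.6, -2.9, 1.3]
finger_gap: 13.3
```

```bash
python3 -c "
from h import *
go('FR',-22,.82)"
```

```text
err tilt now: [ 0.19  -0.001 -0.001] pos rel FR [20.4  2.5 -2.1] t 8.8333 F [-4.6 -2.9  1.3] gap 13.3
shift mm [ 1.6 -2.1  2.5] rot [0.63  0.002 0.001] dist 4.0 j [-19.  -7. 110.   2.  48. -84.]
```

drive_tool(
  deltas=[
    [255, 0, -0.001, 0, 0.1, 0, 0],
    [255, 0, -0.001, 0.001, 0.2, 0, 0],
    [255, 0, -0.001, 0.001, 0.31, 0, 0],
    [255, 0, -0.001, 0.001, 0.42, 0, 0],
    [255, 0, -0.001, 0.001, 0.53, 0, 0],
    [255, 0, -0.001, 0.001, 0.64, 0, 0],
    [255, 0, -0.001, 0.001, 0.64, 0, 0],
    [120, 0, -0.001, 0.001, 0.64, 0, 0],
    [120, 0, -0.001, 0.001, 0.64, 0, 0],
    [120, 0, -0.001, 0.001, 0.64, 0, 0],
  ],
)

```text
time: 9.67
tool_pos: [641.2, -150.0, 174.4]
tcp_rot: [47.5, 61.3, -14.9]
ft_force: [-1.0, 0.0, -0.7]
finger_gap: 45.4
```

drive_tool(
  deltas=[
    [120, -0.015, 0, 0, 0, 0, 0],
    [120, -0.035, 0, 0, 0, 0, 0],
    [120, -0.055, 0, 0, 0, 0, 0],
    [120, -0.07, 0, 0, 0, 0, 0],
    [120, -0.07, 0.014, 0.014, -0.1, 0, 0],
    [120, -0.07, 0.029, 0.029, -0.2, 0, 0],
    [120, -0.07, 0.043, 0.043, -0.32, 0, 0],
    [120, -0.07, 0.057, 0.057, -0.44, 0, 0],
    [120, -0.07, 0.071, 0.071, -0.56, 0, 0],
    [120, -0.07, 0.085, 0.085, -0.68, 0, 0],
  ],
)

```text
time: 10.5
tool_pos: [709.7, -174.2, 293.3]
tcp_rot: [8.2, 61.3, -14.9]
ft_force: [0.2, 0.0, 0.3]
finger_gap: 45.4
```

Run:
```python
from h import *
from bench import snapshot
go('FL',30,.1)
d=snapshot("side");c=d["frame"][110:270,290:430]
cv2.imwrite(f"pics/side7.png",cv2.resize(c,None,fx=3,fy=3,interpolation=cv2.INTER_CUBIC))
```

```text
err tilt now: [ 0.144 -0.    -0.   ] pos rel FL [ -48.7 -223.6  119.2] t 10.5 F [0.2 0.  0.3] gap 45.4
shift mm [  18.6  204.2 -150. ] rot [-0.044  0.     0.   ] dist 254.0 j [-19.   0.  91.   2.  60. -86.]
```

View pics/side7.png

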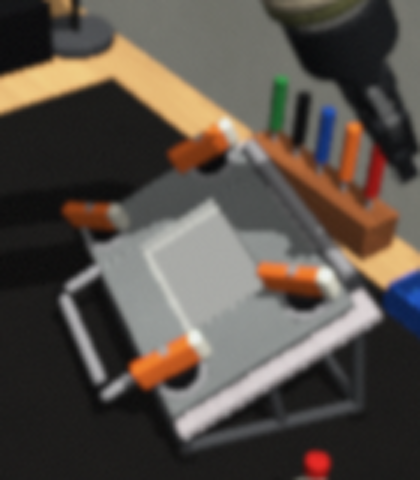

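FR has turned too (side px (295,278)). My retreat went upslope rather than across, harmlessly. On to FL.

drive_tool(
  deltas=[
    [120, 0, 0.026, -0.019, 0, 0, 0],
    [120, 0, 0.052, -0.038, -0.01, 0, 0],
    [120, 0, 0.078, -0.057, -0.02, 0, 0],
    [120, 0, 0.104, -0.076, -0.03, 0, 0],
    [120, 0, 0.13, -0.095, -0.04, 0, 0],
    [120, 0, 0.156, -0.114, -0.04, 0, 0],
    [120, 0.005, 0.182, -0.133, -0.04, 0, 0],
    [120, 0.01, 0.204, -0.15, -0.04, 0, 0],
    [120, 0.015, 0.204, -0.15, -0.04, 0, 0],
    [120, 0.018, 0.204, -0.15, -0.04, 0, 0],
  ],
)

```text
time: 11.38
tool_pos: [674.3, 68.8, 219.0]
tcp_rot: [6.3, 61.4, -14.8]
ft_force: [-0.4, -0.3, -0.3]
finger_gap: 45.3
```

```bash
python3 -c "
from h import *
go('FL',-22,.1)"
```

```text
err tilt now: [0.108 0.001 0.001] pos rel FL [-29.9   2.   -1.3] t 11.3833 F [-0.4 -0.3 -0.3] gap 45.3
shift mm [51.9 -1.9  1.6] rot [-0.008 -0.001 -0.   ] dist 52.0 j [  7.  -3. 102. -13.  55. -57.]
```

drive_tool(
  deltas=[
    [120, 0.015, -0.001, 0.001, 0, 0, 0],
    [120, 0.03, -0.001, 0.001, 0, 0, 0],
    [120, 0.043, -0.001, 0.001, 0, 0, 0],
    [120, 0.05, -0.001, 0.001, 0, 0, 0],
    [120, 0.05, -0.001, 0.001, 0, 0, 0],
    [255, 0.05, -0.001, 0.001, 0, 0, 0],
    [255, 0.05, -0.001, 0.001, 0, 0, 0],
    [255, 0.05, -0.001, 0.001, 0, 0, 0],
    [255, 0.05, -0.001, 0.001, 0, 0, 0],
    [255, 0.05, -0.001, 0.001, 0, 0, 0],
  ],
)

```text
time: 12.22
tool_pos: [699.6, 61.1, 178.8]
tcp_rot: [6.5, 61.2, -14.6]
ft_force: [4.3, 3.4, -0.7]
finger_gap: 13.2
```

```bash
python3 -c "
from h import *
go('FL',-22,.82)"
```

```text
err tilt now: [ 0.11  -0.003  0.003] pos rel FL [18.1  1.2  2.6] t 12.2167 F [ 4.3  3.4 -0.7] gap 13.2
shift mm [ 3.9 -1.4 -2.5] rot [ 0.71   0.002 -0.004] dist 5.0 j [  6.   2. 101. -13.  50. -57.]
```

drive_tool(
  deltas=[
    [255, 0, 0, -0.001, 0.11, 0, 0],
    [255, 0, 0, -0.001, 0.22, 0, 0],
    [255, 0, 0, -0.001, 0.34, 0, 0],
    [255, 0, 0, -0.001, 0.46, 0, 0],
    [255, 0, 0, -0.001, 0.58, 0, 0],
    [255, 0, 0, -0.001, 0.7, 0, 0],
    [255, 0, 0, -0.001, 0.71, 0, 0],
    [120, 0, 0, -0.001, 0.71, 0, 0],
    [120, 0, 0, -0.001, 0.71, 0, 0],
    [120, 0, 0, -0.001, 0.71, 0, 0],
  ],
)

```text
time: 13.05
tool_pos: [697.8, 60.4, 176.9]
tcp_rot: [46.9, 61.3, -14.9]
ft_force: [-0.5, -0.8, 0.6]
finger_gap: 45.4
```

drive_tool(
  deltas=[
    [120, -0.015, 0, 0, 0, 0, 0],
    [120, -0.035, 0, 0, 0, 0, 0],
    [120, -0.055, 0, 0, 0, 0, 0],
    [120, -0.07, 0, 0, 0, 0, 0],
    [120, -0.07, 0, 0, -0.1, 0, 0],
    [120, -0.07, 0, 0, -0.2, 0, 0],
    [120, -0.07, 0, 0, -0.32, 0, 0],
    [120, -0.07, 0, 0, -0.44, 0, 0],
    [120, -0.07, 0, 0, -0.56, 0, 0],
    [120, -0.07, 0, 0, -0.68, 0, 0],
  ],
)

```text
time: 13.88
tool_pos: [665.2, 69.0, 237.9]
tcp_rot: [7.6, 61.4, -14.9]
ft_force: [0.6, 0.3, -0.4]
finger_gap: 45.3
```

```bash
python3 -c "
from h import *
go('NR',30,.1)"
```

```text
err tilt now: [0.133 0.    0.   ] pos rel NR [-50.7 219.9 130. ] t 13.8833 F [ 0.6  0.3 -0.4] gap 45.3
shift mm [  20.7 -235.2  -99.8] rot [-0.033 -0.    -0.   ] dist 256.0 j [  7.  -6. 102. -12.  57. -56.]
```

drive_tool(
  deltas=[
    [120, 0, -0.03, -0.013, 0, 0, 0],
    [120, 0, -0.06, -0.026, 0, 0, 0],
    [120, 0, -0.09, -0.039, -0.01, 0, 0],
    [120, 0, -0.12, -0.051, -0.02, 0, 0],
    [120, 0, -0.15, -0.064, -0.03, 0, 0],
    [120, 0, -0.18, -0.077, -0.03, 0, 0],
    [120, 0.005, -0.21, -0.09, -0.03, 0, 0],
    [120, 0.01, -0.235, -0.1, -0.03, 0, 0],
    [120, 0.015, -0.235, -0.1, -0.03, 0, 0],
    [120, 0.02, -0.235, -0.1, -0.03, 0, 0],
  ],
)

```text
time: 14.72
tool_pos: [506.1, -116.5, 156.8]
tcp_rot: [6.3, 61.3, -15.1]
ft_force: [0.4, -0.3, 0.5]
finger_gap: 45.0
```

Run:
```python
from h import *
from bench import snapshot
go('NR',-22,.1)
d=snapshot("side");c=d["frame"][110:270,290:430]
cv2.imwrite(f"pics/side8.png",cv2.resize(c,None,fx=3,fy=3,interpolation=cv2.INTER_CUBIC))
```

```text
err tilt now: [ 0.112 -0.001 -0.001] pos rel NR [-30.4  -0.2  -2. ] t 14.7167 F [ 0.4 -0.3  0.5] gap 45.0
shift mm [52.4  0.5  1.9] rot [-0.012  0.001  0.001] dist 52.0 j [-20. -32. 132.   3.  52. -90.]
```

View pics/side8.png

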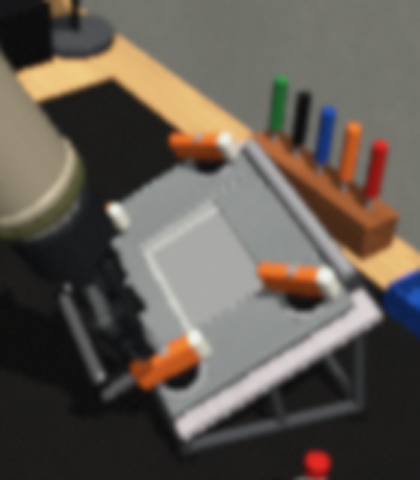

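drive_tool(
  deltas=[
    [120, 0.015, 0, 0.001, 0, 0, 0],
    [120, 0.03, 0, 0.001, 0, 0, 0],
    [120, 0.043, 0, 0.001, 0, 0, 0],
    [120, 0.05, 0, 0.001, 0, 0, 0],
    [120, 0.05, 0, 0.001, 0, 0, 0],
    [255, 0.05, 0, 0.001, 0, 0, 0],
    [255, 0.05, 0, 0.001, 0, 0, 0],
    [255, 0.05, 0, 0.001, 0, 0, 0],
    [255, 0.05, 0, 0.001, 0, 0, 0],
    [255, 0.05, 0, 0.001, 0, 0, 0],
  ],
)

```text
time: 15.6
tool_pos: [531.2, -121.4, 114.8]
tcp_rot: [6.4, 61.3, -14.8]
ft_force: [-2.2, 5.7, 5.7]
finger_gap: 13.3
```

```bash
python3 -c "
from h import *
go('NR',-22,.82)"
```

```text
err tilt now: [ 0.11  -0.002  0.001] pos rel NR [18.7  1.4  0.3] t 15.6 F [-2.2  5.7  5.7] gap 13.3
shift mm [ 3.3 -1.5 -0.1] rot [ 0.71   0.001 -0.001] dist 4.0 j [-20. -23. 130.   4.  44. -91.]
```

drive_tool(
  deltas=[
    [255, 0, 0, 0, 0.11, 0, 0],
    [255, 0, 0, 0, 0.22, 0, 0],
    [255, 0, 0, 0, 0.34, 0, 0],
    [255, 0, 0, 0, 0.46, 0, 0],
    [255, 0, 0, 0, 0.58, 0, 0],
    [255, 0, 0, 0, 0.7, 0, 0],
    [255, 0, 0, 0, 0.71, 0, 0],
    [120, 0, 0, 0, 0.71, 0, 0],
    [120, 0, 0, 0, 0.71, 0, 0],
    [120, 0, 0, 0, 0.71, 0, 0],
  ],
)

```text
time: 16.43
tool_pos: [530.5, -121.9, 113.7]
tcp_rot: [46.9, 61.3, -14.9]
ft_force: [-0.2, -0.6, -0.5]
finger_gap: 45.3
```

drive_tool(
  deltas=[
    [120, -0.015, 0, 0, 0, 0, 0],
    [120, -0.035, 0, 0, 0, 0, 0],
    [120, -0.055, 0, 0, 0, 0, 0],
    [120, -0.07, 0, 0, 0, 0, 0],
    [120, -0.07, -0.01, -0.01, 0, 0, 0],
    [120, -0.07, -0.03, -0.03, 0, 0, 0],
    [120, -0.07, -0.05, -0.05, 0, 0, 0],
    [120, -0.07, -0.055, -0.055, 0, 0, 0],
    [120, -0.07, -0.055, -0.055, 0, 0, 0],
    [120, -0.07, -0.055, -0.055, 0, 0, 0],
  ],
)

```text
time: 17.27
tool_pos: [436.6, -93.8, 139.4]
tcp_rot: [46.9, 61.6, -15.0]
ft_force: [0.9, -0.2, 1.2]
finger_gap: 44.9
```

Run:
```python
from h import *
from bench import snapshot
go('NL',30,.82)
for n in("side","top"):
    d=snapshot(n)
    c=d["frame"][80:220,230:430] if n=="top" else d["frame"][110:270,290:430]
    cv2.imwrite(f"pics/{n}9.png",cv2.resize(c,None,fx=3.5,fy=3.5,interpolation=cv2.INTER_CUBIC));pickle.dump(d,open(f"{n}9.pkl","wb"))
```

```text
err tilt now: [ 0.82   0.004 -0.002] pos rel NL [ -50.1 -216.2  -74.4] t 17.2667 F [ 0.9 -0.2  1.2] gap 44.9
shift mm [  19.7  201.9 -107.2] rot [ 0.    -0.002  0.003] dist 229.0 j [-21. -49. 143.   3.  58. -50.]
```

View pics/side9.png

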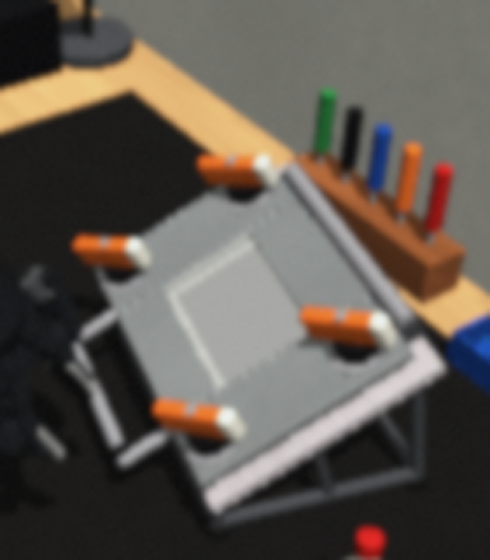

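View pics/top9.png

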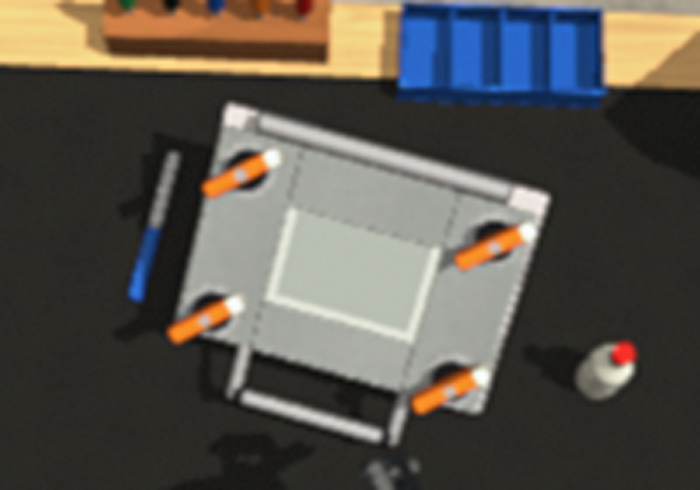

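All four wings are parallel at about 0.8 rad, with the frame down and the bottle and spudger undisturbed. j3 is very near its limit here, so I move back inward, to NL.

drive_tool(
  deltas=[
    [120, 0, 0.015, -0.008, 0, 0, 0],
    [120, 0, 0.04, -0.021, 0, 0, 0],
    [120, 0, 0.067, -0.035, 0, 0, 0],
    [120, 0, 0.095, -0.05, 0, 0, 0],
    [120, 0, 0.122, -0.065, 0, 0, 0],
    [120, 0, 0.15, -0.08, 0, 0, 0],
    [120, 0, 0.177, -0.094, 0, 0, 0],
    [120, 0.005, 0.202, -0.107, 0, 0, 0],
    [120, 0.015, 0.202, -0.107, 0, 0, 0],
    [120, 0.02, 0.202, -0.107, 0, 0, 0],
  ],
)

```text
time: 18.2
tool_pos: [564.8, 97.2, 154.8]
tcp_rot: [46.7, 61.8, -15.0]
ft_force: [-0.5, -0.3, -1.4]
finger_gap: 45.0
```

```bash
python3 -c "
from h import *
go('NL',-22,.82)"
```

```text
err tilt now: [ 0.816  0.007 -0.004] pos rel NL [-27.7   1.3  -1.3] t 18.2 F [-0.5 -0.3 -1.4] gap 45.0
shift mm [49.7  0.4  2.1] rot [ 0.004 -0.005  0.006] dist 50.0 j [ 13. -16. 120. -16.  51.  -8.]
```

drive_tool(
  deltas=[
    [120, 0.015, 0, 0.001, 0, 0, 0],
    [120, 0.03, 0, 0.001, 0, 0, 0],
    [120, 0.042, 0, 0.001, 0, -0.002, 0.003],
    [120, 0.048, 0, 0.001, 0, -0.002, 0.003],
    [120, 0.048, 0, 0.001, 0, -0.002, 0.003],
    [255, 0.048, 0, 0.001, 0, -0.002, 0.003],
    [255, 0.048, 0, 0.001, 0, -0.002, 0.003],
    [255, 0.048, 0, 0.001, 0, -0.002, 0.003],
    [255, 0.048, 0, 0.001, 0, -0.002, 0.003],
    [255, 0.048, 0, 0.001, 0, -0.002, 0.003],
  ],
)

```text
time: 19.03
tool_pos: [588.4, 89.6, 117.3]
tcp_rot: [47.2, 61.2, -14.7]
ft_force: [5.3, 1.6, -2.6]
finger_gap: 13.5
```

```bash
python3 -c "
from h import *
go('NL',-22,1.5)"
```

```text
err tilt now: [ 0.82  -0.001  0.003] pos rel NL [16.9  0.1  2.4] t 19.0333 F [ 5.3  1.6 -2.6] gap 13.5
shift mm [ 5.  -1.8 -1.6] rot [ 0.68  -0.001 -0.003] dist 6.0 j [ 11. -10. 120. -17.  45.  -8.]
```

drive_tool(
  deltas=[
    [255, 0, 0, 0, 0.11, 0, 0],
    [255, 0, 0, 0, 0.22, 0, 0],
    [255, 0, 0, 0, 0.33, 0, 0],
    [255, 0, 0, 0, 0.44, 0, 0],
    [255, 0, 0, 0, 0.55, 0, 0],
    [255, 0, 0, 0, 0.63, 0, 0],
    [255, 0, 0, 0, 0.68, 0, 0],
    [255, 0, 0, 0, 0.71, 0, 0],
    [255, 0, 0, 0, 0.72, 0, 0],
    [255, 0, 0, 0, 0.72, 0, 0],
  ],
)

```text
time: 19.87
tool_pos: [587.6, 89.6, 116.8]
tcp_rot: [88.3, 61.3, -14.8]
ft_force: [-4.1, 3.0, 4.1]
finger_gap: 13.3
```

```bash
python3 -c "
from h import *
from bench import sense
go('NL',-22,1.5);print(sense()['wrist_torque'])"
```

```text
err tilt now: [1.539e+00 0.000e+00 1.000e-03] pos rel NL [17.1 -0.2  1.5] t 19.8667 F [-4.1  3.   4.1] gap 13.3
shift mm [ 4.9 -1.5 -0.2] rot [-0.039 -0.001 -0.001] dist 5.0 j [ 11. -10. 120. -17.  45.  34.]
[-0.00324252  0.64639589  0.77897235]
```

drive_tool(
  deltas=[
    [120, 0, 0, 0, 0, 0, 0],
    [120, 0, 0, 0, 0, 0, 0],
    [120, 0, 0, 0, 0, 0, 0],
    [120, -0.01, 0, 0, 0, 0, 0],
    [120, -0.03, 0, 0, 0, 0, 0],
    [120, -0.05, 0, 0, -0.1, 0, 0],
    [120, -0.065, 0, 0, -0.22, 0, 0],
    [120, -0.065, 0, 0, -0.34, 0, 0],
    [120, -0.065, 0, 0, -0.46, 0, 0],
    [120, -0.065, 0, 0, -0.58, 0, 0],
  ],
)

```text
time: 20.7
tool_pos: [557.4, 97.1, 173.4]
tcp_rot: [54.7, 61.3, -14.8]
ft_force: [-0.1, 0.2, -0.5]
finger_gap: 45.2
```

Run:
```python
from h import *
from bench import snapshot
go('FR',30,.82)
for n in("side",):
    d=snapshot(n)
    c=d["frame"][110:270,290:430]
    cv2.imwrite(f"pics/{n}10.png",cv2.resize(c,None,fx=3.5,fy=3.5,interpolation=cv2.INTER_CUBIC))
```

```text
err tilt now: [0.954 0.    0.001] pos rel FR [ -47.5  219.3 -128.7] t 20.7 F [-0.1  0.2 -0.5] gap 45.2
shift mm [ 17.4 -21.9 253.4] rot [-0.134 -0.    -0.001] dist 255.0 j [ 13. -19. 121. -16.  53.  -1.]
```

View pics/side10.png

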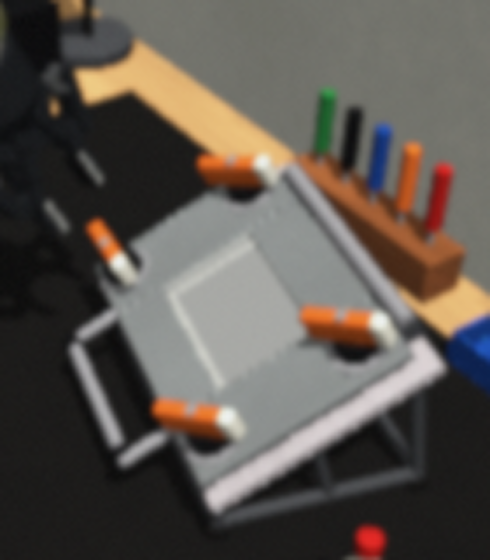

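NL is now crosswise, parallel to the bar (side px (110,250)), which is home. On to FR.

drive_tool(
  deltas=[
    [120, 0, -0.002, 0.028, -0.02, 0, 0],
    [120, 0, -0.005, 0.057, -0.04, 0, 0],
    [120, 0, -0.008, 0.088, -0.06, 0, 0],
    [120, 0, -0.01, 0.119, -0.08, 0, 0],
    [120, 0, -0.013, 0.15, -0.1, 0, 0],
    [120, 0, -0.016, 0.181, -0.12, 0, 0],
    [120, 0, -0.019, 0.212, -0.13, 0, 0],
    [120, 0.005, -0.021, 0.238, -0.135, 0, 0],
    [120, 0.01, -0.022, 0.253, -0.135, 0, 0],
    [120, 0.015, -0.022, 0.253, -0.135, 0, 0],
  ],
)

```text
time: 21.58
tool_pos: [616.4, -149.5, 221.8]
tcp_rot: [47.4, 61.2, -15.1]
ft_force: [1.1, -0.9, 0.1]
finger_gap: 45.6
```

```bash
python3 -c "
from h import *
go('FR',-21,.82)"
```

```text
err tilt now: [ 0.83  -0.003 -0.001] pos rel FR [-32.3  -3.8   0.2] t 21.5833 F [ 1.1 -0.9  0.1] gap 45.6
shift mm [53.3  2.4 -3. ] rot [-0.01   0.003 -0.   ] dist 53.0 j [-19. -13. 111.   3.  54. -48.]
```

drive_tool(
  deltas=[
    [120, 0.015, 0.002, -0.001, 0, 0, 0],
    [120, 0.03, 0.002, -0.001, 0, 0, 0],
    [120, 0.043, 0.002, -0.001, 0, 0, 0],
    [120, 0.052, 0.002, -0.001, 0, 0, 0],
    [120, 0.052, 0.002, -0.001, 0, 0, 0],
    [255, 0.052, 0.002, -0.001, 0, 0, 0],
    [255, 0.052, 0.002, -0.001, 0, 0, 0],
    [255, 0.052, 0.002, -0.001, 0, 0, 0],
    [255, 0.052, 0.002, -0.001, 0, 0, 0],
    [255, 0.052, 0.002, -0.001, 0, 0, 0],
  ],
)

```text
time: 22.42
tool_pos: [641.9, -149.7, 176.9]
tcp_rot: [47.5, 61.2, -14.7]
ft_force: [5.8, 3.9, -2.0]
finger_gap: 13.1
```

drive_tool(
  deltas=[
    [255, 0, 0, 0, 0.11, 0, 0],
    [255, 0, 0, 0, 0.22, 0, 0],
    [255, 0, 0, 0, 0.33, 0, 0],
    [255, 0, 0, 0, 0.44, 0, 0],
    [255, 0, 0, 0, 0.55, 0, 0],
    [255, 0, 0, 0, 0.63, 0, 0],
    [255, 0, 0, 0, 0.68, 0, 0],
    [255, 0, 0, 0, 0.71, 0, 0],
    [255, 0, 0, 0, 0.72, 0, 0],
    [255, 0, 0, 0, 0.72, 0, 0],
  ],
)

```text
time: 23.25
tool_pos: [642.7, -149.6, 177.5]
tcp_rot: [88.7, 61.1, -14.7]
ft_force: [11.2, 3.1, -3.2]
finger_gap: 13.1
```

```bash
python3 -c "
from h import *
from bench import sense
go('FR',-22,1.5);print(sense()['wrist_torque'])"
```

```text
err tilt now: [ 1.545 -0.002  0.005] pos rel FR [18.8  2.9  1.3] t 23.25 F [11.2  3.1 -3.2] gap 13.1
shift mm [ 3.2 -1.3  2.9] rot [-0.045 -0.002 -0.004] dist 4.0 j [-19.  -7. 110.   3.  48.  -6.]
[ 0.27744366 -0.97871978  1.12087327]
```

drive_tool(
  deltas=[
    [120, 0, 0, 0, 0, 0, 0],
    [120, 0, 0, 0, 0, 0, 0],
    [120, 0, 0, 0, 0, 0, 0],
    [120, -0.01, 0, 0, 0, 0, 0],
    [120, -0.03, 0, 0, 0, 0, 0],
    [120, -0.05, 0, 0, -0.1, 0, 0],
    [120, -0.065, 0, 0, -0.22, 0, 0],
    [120, -0.068, 0, 0, -0.34, 0, 0],
    [120, -0.068, 0, 0, -0.46, 0, 0],
    [120, -0.068, 0, 0, -0.58, 0, 0],
  ],
)

```text
time: 24.08
tool_pos: [609.3, -142.3, 236.9]
tcp_rot: [55.0, 61.3, -14.9]
ft_force: [0.2, 0.1, 0.5]
finger_gap: 45.2
```

Run:
```python
from h import *
from bench import snapshot
go('FL',30,.82)
for n in("side",):
    d=snapshot(n)
    c=d["frame"][110:270,290:430]
    cv2.imwrite(f"pics/{n}11.png",cv2.resize(c,None,fx=3.5,fy=3.5,interpolation=cv2.INTER_CUBIC))
```

```text
err tilt now: [ 0.959 -0.001  0.001] pos rel FL [-4.970e+01 -2.187e+02 -2.000e-01] t 24.0833 F [0.2 0.1 0.5] gap 45.2
shift mm [  19.7  125.7 -178.9] rot [-0.139  0.001 -0.001] dist 220.0 j [-19. -15. 111.   2.  56. -40.]
```

View pics/side11.png

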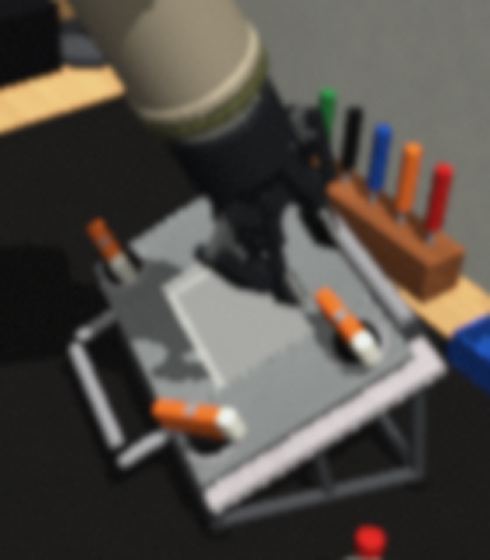

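FR is home (side px (345,325)) and NR is still at its part-turn. Now FL.

drive_tool(
  deltas=[
    [120, 0, 0.015, -0.021, -0.02, 0, 0],
    [120, 0, 0.032, -0.046, -0.04, 0, 0],
    [120, 0, 0.05, -0.071, -0.06, 0, 0],
    [120, 0, 0.068, -0.097, -0.08, 0, 0],
    [120, 0, 0.086, -0.122, -0.1, 0, 0],
    [120, 0, 0.104, -0.148, -0.12, 0, 0],
    [120, 0, 0.12, -0.171, -0.13, 0, 0],
    [120, 0.008, 0.1255, -0.179, -0.14, 0, 0],
    [120, 0.015, 0.1255, -0.179, -0.14, 0, 0],
    [120, 0.02, 0.1255, -0.179, -0.14, 0, 0],
  ],
)

```text
time: 24.97
tool_pos: [675.6, 66.8, 217.3]
tcp_rot: [47.4, 61.4, -14.8]
ft_force: [-0.0, 0.5, -0.7]
finger_gap: 45.2
```

```bash
python3 -c "
from h import *
go('FL',-21,.82)"
```

```text
err tilt now: [ 0.826  0.001 -0.   ] pos rel FL [-27.6   0.4  -0.6] t 24.9667 F [-0.   0.5 -0.7] gap 45.2
shift mm [48.6  0.2  0.8] rot [-0.006 -0.001  0.001] dist 49.0 j [  7.  -3. 102. -12.  55. -16.]
```

drive_tool(
  deltas=[
    [120, 0.015, 0, 0, 0, 0, 0],
    [120, 0.03, 0, 0, 0, 0, 0],
    [120, 0.041, 0, 0, 0, 0, 0],
    [120, 0.047, 0, 0, 0, 0, 0],
    [120, 0.047, 0, 0, 0, 0, 0],
    [255, 0.047, 0, 0, 0, 0, 0],
    [255, 0.047, 0, 0, 0, 0, 0],
    [255, 0.047, 0, 0, 0, 0, 0],
    [255, 0.047, 0, 0, 0, 0, 0],
    [255, 0.047, 0, 0, 0, 0, 0],
  ],
)

```text
time: 25.8
tool_pos: [698.7, 61.2, 178.6]
tcp_rot: [47.5, 61.2, -14.7]
ft_force: [5.1, 1.2, -1.1]
finger_gap: 13.0
```

drive_tool(
  deltas=[
    [255, 0, 0, 0, 0.11, 0, 0],
    [255, 0, 0, 0, 0.22, 0, 0],
    [255, 0, 0, 0, 0.33, 0, 0],
    [255, 0, 0, 0, 0.44, 0, 0],
    [255, 0, 0, 0, 0.55, 0, 0],
    [255, 0, 0, 0, 0.63, 0, 0],
    [255, 0, 0, 0, 0.68, 0, 0],
    [255, 0, 0, 0, 0.71, 0, 0],
    [255, 0, 0, 0, 0.72, 0, 0],
    [255, 0, 0, 0, 0.72, 0, 0],
  ],
)

```text
time: 26.63
tool_pos: [698.4, 61.2, 178.4]
tcp_rot: [88.6, 61.2, -14.7]
ft_force: [1.2, 1.3, 3.3]
finger_gap: 13.2
```

drive_tool(
  deltas=[
    [120, 0, 0, 0, 0, 0, 0],
    [120, 0, 0, 0, 0, 0, 0],
    [120, 0, 0, 0, 0, 0, 0],
    [120, -0.01, 0, 0, 0, 0, 0],
    [120, -0.03, 0, 0, 0, 0, 0],
    [120, -0.05, 0, 0, -0.1, 0, 0],
    [120, -0.065, 0, 0, -0.22, 0, 0],
    [120, -0.068, 0, 0, -0.34, 0, 0],
    [120, -0.068, 0, 0, -0.46, 0, 0],
    [120, -0.068, 0, 0, -0.58, 0, 0],
  ],
)

```text
time: 27.47
tool_pos: [665.9, 69.2, 238.0]
tcp_rot: [55.0, 61.3, -14.8]
ft_force: [-0.4, -0.7, -0.8]
finger_gap: 45.0
```

Run:
```python
from h import *
from bench import snapshot
go('NR',30,.82)
for n in("side",):
    d=snapshot(n)
    c=d["frame"][110:270,290:430]
    cv2.imwrite(f"pics/{n}12.png",cv2.resize(c,None,fx=3.5,fy=3.5,interpolation=cv2.INTER_CUBIC))
```

```text
err tilt now: [ 0.959 -0.     0.001] pos rel NR [-50.4 220.3 130.6] t 27.4667 F [-0.4 -0.7 -0.8] gap 45.0
shift mm [  20.1 -233.5  105.4] rot [-0.139 -0.    -0.001] dist 257.0 j [  7.  -5. 102. -12.  57.  -9.]
```

View pics/side12.png

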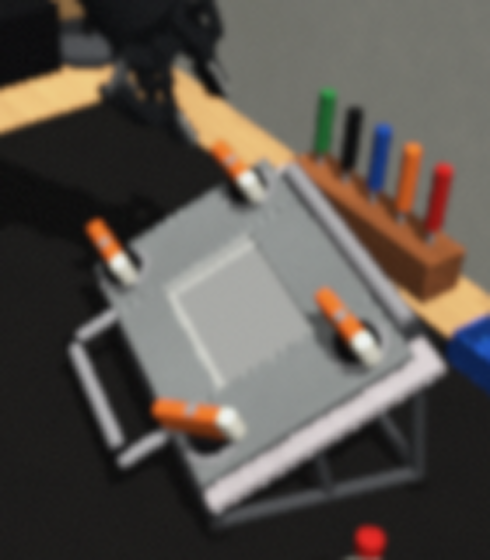

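FL, FR and NL are parallel and home. NR is the last.

drive_tool(
  deltas=[
    [120, 0, -0.025, 0.011, -0.02, 0, 0],
    [120, 0, -0.055, 0.025, -0.04, 0, 0],
    [120, 0, -0.085, 0.038, -0.06, 0, 0],
    [120, 0, -0.115, 0.052, -0.08, 0, 0],
    [120, 0, -0.145, 0.065, -0.1, 0, 0],
    [120, 0, -0.175, 0.079, -0.12, 0, 0],
    [120, 0, -0.205, 0.092, -0.13, 0, 0],
    [120, 0.008, -0.227, 0.102, -0.14, 0, 0],
    [120, 0.015, -0.2335, 0.105, -0.14, 0, 0],
    [120, 0.02, -0.2335, 0.105, -0.14, 0, 0],
  ],
)

```text
time: 28.35
tool_pos: [505.7, -116.8, 154.5]
tcp_rot: [47.4, 61.4, -15.0]
ft_force: [-0.1, -0.1, -0.2]
finger_gap: 45.5
```

```bash
python3 -c "
from h import *
go('NR',-21,.82)"
```

```text
err tilt now: [ 0.83   0.001 -0.001] pos rel NR [-28.5  -0.7  -3.3] t 28.35 F [-0.1 -0.1 -0.2] gap 45.5
shift mm [49.5  3.   1.8] rot [-0.01  -0.     0.002] dist 50.0 j [-21. -32. 132.   3.  51. -50.]
```

drive_tool(
  deltas=[
    [120, 0.015, 0.001, 0.001, 0, 0, 0],
    [120, 0.03, 0.002, 0.001, 0, 0, 0],
    [120, 0.041, 0.002, 0.001, 0, 0, 0],
    [120, 0.047, 0.002, 0.001, 0, 0, 0],
    [120, 0.047, 0.002, 0.001, 0, 0, 0],
    [255, 0.047, 0.002, 0.001, 0, 0, 0],
    [255, 0.047, 0.002, 0.001, 0, 0, 0],
    [255, 0.047, 0.002, 0.001, 0, 0, 0],
    [255, 0.047, 0.002, 0.001, 0, 0, 0],
    [255, 0.047, 0.002, 0.001, 0, 0, 0],
  ],
)

```text
time: 29.18
tool_pos: [531.3, -121.0, 116.4]
tcp_rot: [47.4, 61.3, -14.8]
ft_force: [-0.7, 4.3, 3.7]
finger_gap: 13.2
```

drive_tool(
  deltas=[
    [255, 0, 0, 0, 0.11, 0, 0],
    [255, 0, 0, 0, 0.22, 0, 0],
    [255, 0, 0, 0, 0.33, 0, 0],
    [255, 0, 0, 0, 0.44, 0, 0],
    [255, 0, 0, 0, 0.55, 0, 0],
    [255, 0, 0, 0, 0.63, 0, 0],
    [255, 0, 0, 0, 0.68, 0, 0],
    [255, 0, 0, 0, 0.71, 0, 0],
    [255, 0, 0, 0, 0.72, 0, 0],
    [255, 0, 0, 0, 0.72, 0, 0],
  ],
)

```text
time: 30.02
tool_pos: [531.6, -120.9, 116.7]
tcp_rot: [88.6, 61.2, -14.8]
ft_force: [3.0, 5.5, 2.7]
finger_gap: 13.1
```

drive_tool(
  deltas=[
    [120, 0, 0, 0, 0, 0, 0],
    [120, 0, 0, 0, 0, 0, 0],
    [120, 0, 0, 0, 0, 0, 0],
    [120, -0.01, 0, 0, 0, 0, 0],
    [120, -0.03, 0, 0, 0, 0, 0],
    [120, -0.05, 0, 0, 0, 0, 0],
    [120, -0.065, 0, 0, 0, 0, 0],
    [120, -0.08, 0, 0, 0, 0, 0],
    [120, -0.095, 0, 0, 0, 0, 0],
    [120, -0.095, 0, 0, 0, 0, 0],
  ],
)

```text
time: 30.85
tool_pos: [487.3, -110.0, 202.0]
tcp_rot: [88.5, 61.1, -14.9]
ft_force: [1.2, -0.2, 0.5]
finger_gap: 44.6
```

Run:
```python
from h import *
from bench import snapshot
go('NR',30,.82)
for n in("side","top"):
    d=snapshot(n)
    c=d["frame"][80:220,230:430] if n=="top" else d["frame"][110:270,290:430]
    cv2.imwrite(f"pics/{n}13.png",cv2.resize(c,None,fx=3.5,fy=3.5,interpolation=cv2.INTER_CUBIC));pickle.dump(d,open(f"{n}13.pkl","wb"))
```

```text
err tilt now: [ 1.545 -0.003  0.003] pos rel NR [-79.6   1.1   2.3] t 30.85 F [ 1.2 -0.2  0.5] gap 44.6
shift mm [49.6 -2.6  1.1] rot [-0.725  0.002 -0.004] dist 50.0 j [-21. -39. 131.   3.  59.  -8.]
```

View pics/side13.png

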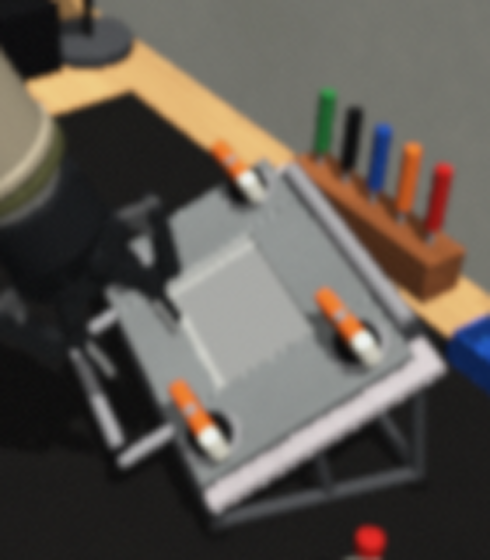

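View pics/top13.png

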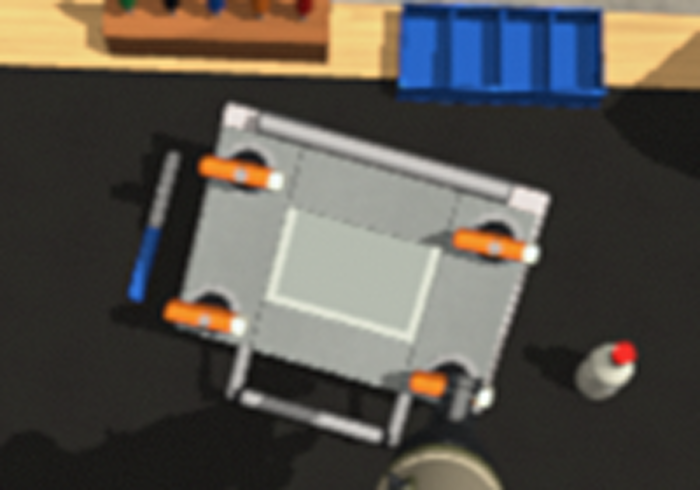

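All four wings look home, the frame is down, and the bottle and spudger are in place. I'll check the angles numerically from the top view.

Run:
```python
from h import *
t=pickle.load(open("top13.pkl","rb"))
K,R,T=P(t);c=-R.T@T
W={"FL":((208,166),(275,181)),"FR":((460,239),(530,254)),"NL":((172,311),(236,326)),"NR":((415,382),(484,398))}
for k,(a,b) in W.items():
    pts=[]
    for q in(a,b):
        v=R.T@np.linalg.solve(K,[230+q[0]/3.5,80+q[1]/3.5,1]);pts.append(c+v*((KN[k]-c)@nn)/(v@nn))
    w=pts[1]-pts[0];print(k,np.arctan2(-w@cy,w@sx).round(2),np.linalg.norm(w).round())
for k in KN:print(k,(proj(t,KN[k])-[230,80])*3.5)
```

```text
FL 1.51 58.0
FR 1.5 59.0
NL 1.52 57.0
NR 1.51 61.0
FL [239.52363637 175.1992641 ]
FR [493.81338796 248.38699695]
NL [203.57828442 320.93868583]
NR [448.83650968 392.3684097 ]
```

```bash
python3 -c "
from bench import *
print(hand_in())
s=sense();print(s['time'],s['ft_force'])"
```

```text
the job is handed in; nothing more can be done
None
the job is handed in; nothing more can be done
```

The job is handed in at about 31 s of the 72 s allowed, with the frame shut and all four knobs tight. No verdict was reported.

- **Frame:** I pushed the handle bar down along its arc with closed fingertips. At the stop, the wrist force briefly reached about 54 N, against a limit of 120 N.
- **First pass:** I turned near left, far right, far left and near right each to about 0.82 rad. That is roughly an eighth of a turn from the loose position.
- **Second pass:** in the same order, I turned each knob home against its stop.

**Last checks:**
- The top view measured the wings at 1.51 (far left), 1.50 (far right), 1.52 (near left) and 1.51 (near right) rad, good to a few hundredths.
- The projected knob centres matched the image, which fits the frame being down.
- The glue bottle and spudger looked unmoved. I did not re-check the dish, pliers, multimeter or screwdriver, but the arm never worked low near them.
- The gripper was open and about 80 mm above the last knob, with almost no force on it.

**What went less smoothly:**
- My retreat after the first turn of the near-right knob brought joint 3 to within about a degree of its range limit.
- One retreat, after the first turn of the far-right knob, went up the slope instead of across it, without touching anything.

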